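# Tea tin onto the sloped caddy rack

### The arm

A 6-joint arm with a two-finger parallel gripper is mounted at the origin on the work surface. World frame = base frame: x ahead of the robot, y to its left, z up, the work surface at z = 0. Lengths are in m, angles in rad, forces in N, time in s.
With the tool pointing down it reaches from about 0.425 to 0.95 m from the base axis. Payload 3.5 kg.
Tool frame: the origin (TCP) lies between the finger pads; the fingertips stand 19 mm ahead of it and the grasp point (between the pads) is the TCP; z points along the fingers, y is the line along which they close (so a half turn about z gives the same grasp; the last joint's range is limited). The gripper opens to 85 mm and grips with 20 to 120 N. Pads are 22 mm wide; open, the fingers measure 114 mm over their backs; the gripper's body (76 mm by 85 mm) begins 54 mm behind the grasp point. The pads swing forward as they close: fully open they stand 13 mm farther back than shut.
Start: joints at [1.197, 0.286, 1.577, -0, 1.279, -0.15], TCP at [0.15, 0.658, 0.25] pointing down, gripper open.
Joint ranges: [-2.77, 2.77], [-0.9, 2.22], [0.21, 2.48], [-1.53, 4.67], [0.24, 2.81], [-2.84, 2.84]. Speed limits (rad/s): [2.79, 2.79, 3.14, 3.14, 3.14, 3.14].

### API

Orientations are given as a unit quaternion [x, y, z, w].
In Python, from plant import monitor, eyes, ctrl gives the robot as it stands.
- The arm moves only by the shell command python3 -m handwheel 'ROWS' [FORCE]. ROWS is JSON, a list of rows, each a list of 7 numbers: the shift along the tool's x, y, z in units of 40 cm (1.0 is 40 cm), then the turn, a rotation vector about the tool's x, y, z in units of pi rad (1.0 is pi rad), then the opening, from -1 (shut) to 1 (fully open). A call has 1 to 12 rows; each row is the pose to reach, as a shift and turn from the pose commanded when the call began, along the tool's axes at that moment, turning the shorter way round; what a row does not reach only later rows make up. A row lasts 1/8 s, in which the tool goes at most 62.5 mm and 10.7 degrees, less where a joint would pass 70% of its speed; a pose out of reach is approached as far as the arm can. A call with a number of a shift or a turn outside -1 to 1 is refused whole. A call with a gripper value outside its range is refused whole. The fingers move at their own pace and stop on an object; FORCE is the grip in N (left out, the last holds). Time passes only in rows, so rows that repeat a pose let the fingers close. It gives the time, the measured TCP pose, the force, the opening and the grip force at its end, in the units of the state.
- monitor.get_state(): the state, without advancing time (a new reading comes with each control period).
- eyes.read_camera(name): name is "scene" or "top"; returns the picture (420x560x3 uint8, red, green, blue); there is no depth.
- eyes.camera_params(name): a dict with "K" (3x3 intrinsics, pixels), "R" (3x3) and "t" (3): a world point X has camera coordinates R X + t. Camera axes: x right, y down, z forward; pixel columns grow to the right and rows downward; lengths in m; the calibration is good to about 2 mm. A picture is of the moment at which its call begins. camera_params takes no time and is no camera call.
- ctrl.sign_off(): hands the job in; it is judged then, once.
The state is a dict: "time": time; "qpos": joint angles; "dq": joint speeds; "joint_efforts": joint torques, N m; "eef_pos": TCP position; "tcp_rot": TCP orientation; "contact_force": force on the tool from outside, world axes, zero at the start; "wrist_torque": the same for the moment, N m; "opening": opening from 0.0 (shut) to 1.0 (fully open); "finger_force": force on a finger pad.
Only numpy, scipy, OpenCV 4.12 (cv2) and the standard library are available. Lean on these libraries where they do the work, as an engineer would, in place of code of your own. Each camera call takes 0.05 s, during which the arm holds its last target. There are 200 camera calls.

### The job

Take the steel tin out from between or beside the jars on the serving board and stand it down on the bare worktop and let go. Then take it again by its two narrow ends, as the back board of the wooden rack leaves no room for a finger behind it, and stand it on the rack's sloped shelf, lid up, long side along the shelf, its whole base flat on the shelf between the back board and the front lip. Set it down gently both times (no dropping) and never tip it over; leave the two jars and the mug standing where they are.

Things in the scene. Friction and masses are not known exactly. Their poses are not given: they have to be found in the camera images.
- tin: Rectangular closed steel tea tin, flat lid, 44 (x) by 66 (y) by 100 mm (z), 0.18 to 0.35 kg. Origin: centre of its underside; z up, y along its long side. It starts upright on the board in a row along the board's y with the jars, in any order, 76 mm centre to centre: only 10 mm free at a neighboured end, so there it can be gripped only across its 44 mm width (along x).
- board: Flat light-wood serving board, 120 (x) by 270 (y) by 12 mm, fixed on the worktop. Origin: centre of its underside. Tin and jars stand on it in a row along its y. Board and rack stand one to the left and one to the right of the robot's x axis (either way round), with bare worktop between them.
- shelf: Sloped shelf of the fixed wooden rack, on a solid foot. Origin: centre of its upper surface, 70 mm above the worktop. y: along the shelf; z: square to its surface, leaning 18 degrees from vertical towards the robot's side; x: across it, from back board to lip, uphill. Clear surface x -26 to +26 mm, y -110 to +110 mm, ends open. The lip on +x is 8 mm thick and 8 mm high.
- back_top (a point): Middle of the top edge of the rack's back board (on the robot's side of the shelf), whose front face bounds the shelf at x -26 mm. The board is 10 mm thick, as long as the shelf, rises 105 mm square to it, and leaves no room for a finger behind the tin. Axes as the shelf's.
- jar_a: Bystander: round white ceramic jar with a wooden lid, 66 mm diameter, 92 mm high, loose, on the serving board. Origin at the centre of its underside.
- jar_b: Bystander: the same kind of jar, also on the serving board. Origin at the centre of its underside.
- mug: Bystander: white mug, 76 mm diameter, 88 mm high, with a handle, loose on the worktop near the robot's x axis, farther out (0.65 to 0.69 m). Origin at the centre of its underside.
Not all that is in view belongs to the job. What is meant by the tin is not blue, and is the larger of those in its own colour.

How it is judged:
On the way:
1. the tin stands upright on the bare worktop and has been let go (height (world z) of tin below 0.005 m and angle between tin's own z axis and vertical below 0.06 rad and contact force between the fingers and tin below 0.05 N and linear speed of tin below 0.02 m/s), for 0.2 s.
At the end, for the whole second after the job is handed in: The tin rests, released, flat on the sloped shelf (within 4 mm and 4 degrees), between back board and lip, long side along the shelf (within 8 degrees), origin within 78 mm of its middle lengthwise. Jars and mug stand upright within 20 mm of their start (x of tin in the frame of shelf between -0.008 and 0.008 m and y of tin in the frame of shelf between -0.078 and 0.078 m and z of tin in the frame of shelf between -0.003 and 0.004 m and angle between the z axis of tin and the z axis of shelf, either way round below 0.07 rad and angle between the y axis of tin and the y axis of shelf, either way round below 0.15 rad and linear speed of tin below 0.02 m/s and contact force between the fingers and tin below 0.05 N and distance of each of jar_a, jar_b, mug from where it was at the start of the episode below 0.02 m and angle between each of jar_a, jar_b, mug's own z axis and vertical below 0.1 rad); the robot touches nothing.
It fails at once if the tin is dropped (moves faster than 0.45 m/s, as after a 10 mm fall, while the fingers do not hold it) (contact force between the fingers and tin below 0.05 N and linear speed of tin above 0.45 m/s).
It fails at once if the tin is tipped over (more than 60 degrees from upright) (angle between tin's own z axis and vertical above 1.05 rad).
It fails at once if a jar or the mug is knocked over or shifted more than 40 mm (distance of any of jar_a, jar_b, mug from where it was at the start of the episode above 0.04 m or angle between any of jar_a, jar_b, mug's own z axis and vertical above 0.4 rad).
It also fails if it takes over 54 s, if anything falls off the work surface, if the arm or the gripper's body presses on something with over 40 N, if the wrist force passes 120 N, or if a joint passes its speed limit or range.

## Working session

There is one attempt and no reset: what is moved stays moved. The work goes in short steps, Python scripts to look and compute and a shell command to move; the robot and the scene stay as the last step left them, time stands still between calls to the robot, and variables do not carry over. Pictures are saved under pics/ and viewed, at most 10 in all, crops included, and the job is handed in when it is done.

```bash
mkdir -p pics; ls; python3 - <<'E'
from plant import monitor, eyes
import cv2,numpy as np
print(monitor.get_state())
for n in("scene","top"):
    im=eyes.read_camera(n); cv2.imwrite(f"pics/{n}0.png",im[:,:,::-1]); p=eyes.camera_params(n); print(n,{k:np.round(v,4).tolist() for k,v in p.items()})
E
```

```text
pics
{'time': 0.0, 'qpos': array([ 1.19700213e+00,  2.87181289e-01,  1.57820133e+00,  1.01261991e-05,
        1.27860308e+00, -1.50015535e-01]), 'dq': array([ 0.00269049, -0.0005367 ,  0.00037253,  0.00024668, -0.0015009 ,
       -0.00068335]), 'joint_efforts': array([-7.14083690e-04, -4.05988812e+01, -2.92625427e+01, -1.62735332e-04,
        5.84434223e-03,  1.56898281e-07]), 'eef_pos': array([0.14954215, 0.65758762, 0.24892354]), 'tcp_rot': array([ 1.11657391e-01,  9.93746042e-01, -1.15446508e-03, -3.14486368e-04]), 'contact_force': array([-0.6540212 ,  0.46920611,  0.51734629]), 'wrist_torque': array([-0.03009147,  0.00375136,  0.02842752]), 'finger_force': 0.0, 'opening': 1.0028404163848033}
scene {'K': [[515.6975, 0.0, 276.1688], [0.0, 515.6975, 213.9396], [0.0, 0.0, 1.0]], 'R': [[-0.3166, 0.9485, -0.0143], [0.7521, 0.2418, -0.6131], [-0.5781, -0.2049, -0.7899]], 't': [0.1754, -0.2862, 1.679]}
top {'K': [[439.8964, 0.0, 276.2248], [0.0, 439.8964, 211.7717], [0.0, 0.0, 1.0]], 'R': [[0.0173, -0.9997, 0.0182], [-0.9837, -0.0202, -0.1785], [0.1789, -0.0148, -0.9838]], 't': [-0.023, 0.5011, 1.1328]}
```

View pics/scene0.png

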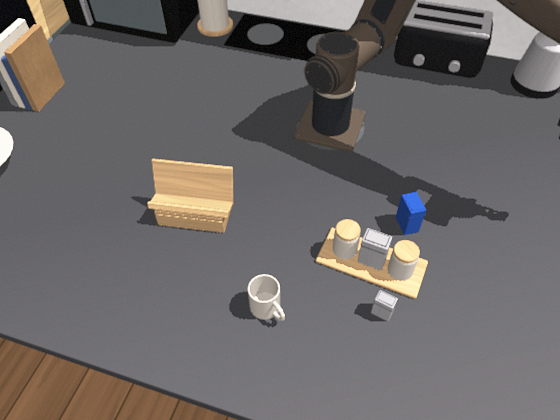

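View pics/top0.png

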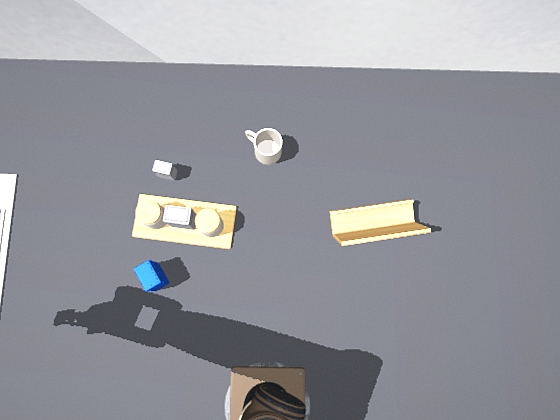

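The first two views show three tins. Candidates in top-view pixels: silver tin between the jars at (177,215), smaller silver box at (165,170), blue box at (150,276). I choose the silver one between the jars. The rack is at about (380,222) and the mug at (268,148). I'll check the choice in a close crop and measure.

```bash
cat > h.py <<'E'
import cv2,numpy as np
from plant import monitor, eyes
def P(n): p=eyes.camera_params(n); return p["K"],p["R"],p["t"]
def onplane(n,uv,z):
    K,R,t=P(n); C=-R.T@t; d=R.T@np.linalg.inv(K)@np.array([uv[0],uv[1],1.]); return C+d*(z-C[2])/d[2]
def proj(n,X):
    K,R,t=P(n); c=K@(R@np.asarray(X,float)+t); return c[:2]/c[2]
def tri(uvs,uvt):
    A=[];b=[]
    for n,uv in(("scene",uvs),("top",uvt)):
        K,R,t=P(n);M=K@np.c_[R,t]
        for i in(0,1): r=uv[i]*M[2]-M[i];A.append(r[:3]);b.append(-r[3])
    return np.linalg.lstsq(np.array(A),np.array(b),rcond=None)[0]
def blobs(m,mn=30):
    n,l,s,c=cv2.connectedComponentsWithStats(m.astype(np.uint8)); return [(s[i,4],c[i],l==i) for i in range(1,n) if s[i,4]>mn]
E
python3 - <<'E'
from h import *
T=cv2.imread("pics/top0.png");S=cv2.imread("pics/scene0.png")
a=cv2.resize(T[180:260,125:245],None,fx=3.3,fy=3.3,interpolation=cv2.INTER_CUBIC)
b=cv2.resize(T[190:255,322:442],None,fx=3.3,fy=3.3,interpolation=cv2.INTER_CUBIC)
c=cv2.resize(S[215:295,315:435],None,fx=3.3,fy=3.3,interpolation=cv2.INTER_CUBIC)
d=cv2.resize(S[155:235,142:240],None,fx=3.3,fy=3.3,interpolation=cv2.INTER_CUBIC)
o=np.zeros((540,800,3),np.uint8)
for im,x,y in((a,0,0),(b,400,0),(c,0,270),(d,400,270)): o[y:y+im.shape[0],x:x+im.shape[1]]=im
cv2.imwrite("pics/c1.png",o)
for n,I in(("top",T),("scene",S)):
    h=cv2.cvtColor(I,cv2.COLOR_BGR2HSV)
    wood=(h[...,0]>8)&(h[...,0]<30)&(h[...,1]>60)&(h[...,2]>90)
    for s,c,m in blobs(wood,300):
        if c[1]>330: continue
        k=max(cv2.findContours(m.astype(np.uint8),0,2)[0],key=len)
        print(n,"wood",s,c.round(1),cv2.minAreaRect(k),cv2.approxPolyDP(k,3,True)[:,0].tolist())
    g=(h[...,1]<60)&(h[...,2]>130)
    for s,c,m in blobs(g,40):
        if 90<c[1]<330: print(n,"light",s,c.round(1),cv2.minAreaRect(np.argwhere(m)[:,::-1].astype(np.float32)))
E
```

```text
top wood 940 [376.  228.6] ((378.6427001953125, 221.67019653320312), (36.664485931396484, 96.11332702636719), 81.63410949707031) [[428, 227], [413, 221], [332, 233], [330, 211], [412, 199], [329, 211], [332, 234], [341, 245], [346, 245], [341, 244], [343, 240]]
top wood 579 [214.4 222.9] ((186.10768127441406, 222.13848876953125), (95.75481414794922, 42.41987609863281), 7.125016689300537) [[236, 207], [218, 212], [217, 208], [190, 207], [196, 213], [194, 229], [195, 216], [202, 208], [211, 208], [219, 216], [218, 226], [207, 232], [218, 226], [221, 217], [223, 229], [218, 235], [232, 232], [229, 248], [136, 237], [230, 248]]
top light 211333 [283.6 195.9] ((279.5, 209.5), (419.0, 559.0), 90.0)
top light 363 [146.4 317.5] ((146.54795837402344, 317.29449462890625), (16.634878158569336, 23.586769104003906), 24.443954467773438)
scene wood 4005 [38.5 53.1] ((34.77821350097656, 54.54863739013672), (61.87926483154297, 112.28091430664062), 3.5763344764709473) [[62, 0], [26, 0], [36, 23], [4, 51], [32, 108], [38, 111], [64, 83], [46, 40], [68, 19]]
scene wood 461 [351.3 128.7] ((347.0768127441
[... 917 characters left out ...]
6)
scene light 379 [  5.1 144.7] ((6.5, 146.0), (38.0, 13.0), 90.0)
scene light 533 [377.4 242.9] ((373.70001220703125, 248.40000915527344), (28.144268035888672, 36.366188049316406), 18.43494987487793)
scene light 426 [345.5 247.7] ((346.0924377441406, 244.173583984375), (23.588932037353516, 29.0561580657959), 10.619654655456543)
scene light 452 [402.5 269.7] ((405.02685546875, 269.9432373046875), (31.096900939941406, 28.793428421020508), 6.842772960662842)
scene light 1339 [265.2 297. ] ((264.9189147949219, 298.0135192871094), (49.3196907043457, 32.715396881103516), 80.53767395019531)
scene light 293 [386.4 300.2] ((384.0, 304.5), (22.807889938354492, 24.149534225463867), 26.56505012512207)
```

View pics/c1.png

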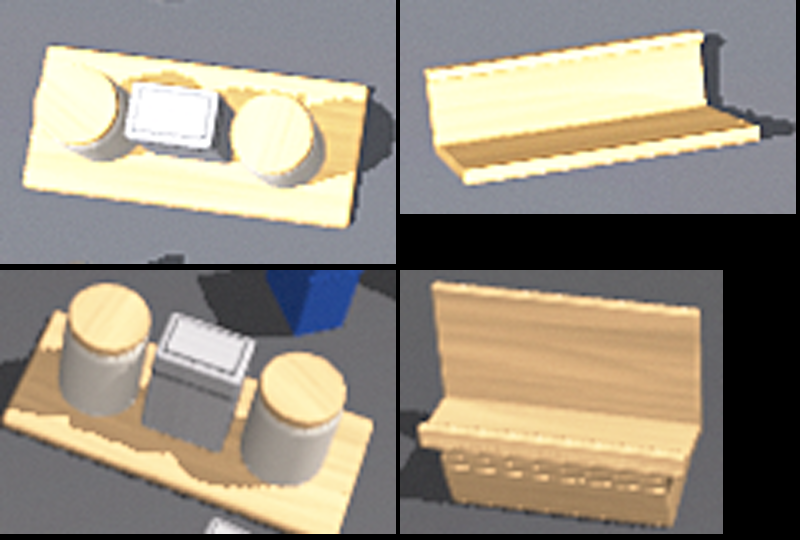

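The crop confirms it: a full-size silver tin stands between the two jars, and the smaller silver box lies outside the board. Next I measure the lid, the jar lids and the rack edges with subpixel line fits.

```bash
python3 - <<'E'
from h import *
T=cv2.imread("pics/top0.png");S=cv2.imread("pics/scene0.png")
def edge(I,cols,r0,r1,step):   # first 50% crossing scanning rows
    g=I[...,2].astype(float); pts=[]
    for c in cols:
        r=np.arange(r0,r1,step); v=g[r,c]; base=v[:3].mean(); i=np.argmax(v>base+40)
        th=(base+v[i+1:i+3].max())/2; j=np.argmax(v>th); pts.append((c,r[j-1]+step*(th-v[j-1])/(v[j]-v[j-1])))
    p=np.array(pts); k=np.polyfit(p[:,0],p[:,1],1); res=p[:,1]-np.polyval(k,p[:,0]); ok=abs(res)<1.0
    k=np.polyfit(p[ok,0],p[ok,1],1); print("rms",np.std(res[ok]).round(2),ok.sum(),len(ok)); return k
s,c=np.sin(np.radians(18)),np.cos(np.radians(18))
zl=.07+.034*s+.008*c; zb=.07-.036*s+.105*c
kl=edge(T,range(336,408),190,240,1); kb=edge(T,range(352,424),258,215,-1)
L=[onplane("top",(u,np.polyval(kl,u)),zl) for u in(329,413)]
B=[onplane("top",(u,np.polyval(kb,u)),zb) for u in(341.5,430.5)]
print("lip",np.round(L,4),"back",np.round(B,4))
for E_ in(L,B): d=E_[0]-E_[1]; print("len",np.hypot(*d[:2]).round(4),"yaw of y-axis",np.degrees(np.arctan2(d[1],d[0])).round(2))
# scene back-top edge
ks=edge(S,range(158,228),145,185,1); B2=[onplane("scene",(u,np.polyval(ks,u)),zb) for u in(152.5,233.5)]
d=B2[1]-B2[0];print("scene back",np.round(B2,4),"len",np.hypot(*d[:2]).round(4),np.degrees(np.arctan2(d[1],d[0])).round(2))
# jars and tin
for n,us,ut in(("jarL",(348,229.8),(149.2,212.4)),("jarR",(406.2,251),(207.7,221.5)),("tin",(376.8,239.2),(176.8,215.2))): 
    z=.112 if n=="tin" else .104
    print(n,"?order tri",tri(us,ut).round(4),"top",onplane("top",ut,z).round(4),"sc",onplane("scene",us,z).round(4))
print("blue",onplane("top",(150,276),.08).round(3),"mug",onplane("top",(268,148),.08).round(3))
# lid by mask
g=cv2.cvtColor(T,cv2.COLOR_BGR2HSV);R=np.zeros(T.shape[:2],bool);R[200:235,158:196]=1
for th in(150,170):
  m=R&(g[...,1]<50)&(g[...,2]>th)
  for a,ce,mm in blobs(m,40):
    r=cv2.minAreaRect(np.argwhere(mm)[:,::-1].astype(np.float32)); print(th,a,ce.round(1),r)
    bx=cv2.boxPoints(r); w=[onplane("top",p,.112) for p in bx]; print(np.round(w,4)[:,:2].tolist(),np.mean(w,0).round(4))
E
```

```text
rms 0.18 72 72
rms 0.19 72 72
lip [[ 0.4986 -0.1492  0.0881]
 [ 0.5361 -0.369   0.0881]] back [[ 0.4014 -0.1691  0.1587]
 [ 0.4388 -0.3846  0.1587]]
len 0.2229 yaw of y-axis 99.7
len 0.2187 yaw of y-axis 99.85
rms 0.13 70 70
scene back [[ 0.4349 -0.3866  0.1587]
 [ 0.3974 -0.1684  0.1587]] len 0.2215 99.76
jarL ?order tri [0.4943 0.2182 0.1803] top [0.4825 0.3085 0.104 ] sc [0.4661 0.1623 0.104 ]
jarR ?order tri [0.4635 0.254  0.0579] top [0.4622 0.16   0.104 ] sc [0.4849 0.3115 0.104 ]
tin ?order tri [0.476  0.2371 0.1092] top [0.4754 0.2369 0.112 ] sc [0.4781 0.2368 0.112 ]
blue [0.324 0.302 0.08 ] mug [0.668 0.012 0.08 ]
150 933 [176.  217.5] ((176.5, 217.0), (34.0, 37.0), 90.0)
[[0.5134, 0.2864], [0.5153, 0.1934], [0.4288, 0.189], [0.427, 0.2808]] [0.4711 0.2374 0.112 ]
170 609 [177.  211.8] ((176.5, 212.0), (24.0, 37.0), 90.0)
[[0.5134, 0.2864], [0.5153, 0.1934], [0.454, 0.1903], [0.4522, 0.2824]] [0.4837 0.2381 0.112 ]
170 206 [176.1 230.9] ((176.5, 230.0), (8.0, 37.0), 90.0)
[[0.4471, 0.2821], [0.449, 0.19], [0.4288, 0.189], [0.427, 0.2808]] [0.438  0.2355 0.112 ]
```

```bash
cat >> h.py <<'E'
from scipy.spatial.transform import Rotation as Ro
def Rt(yaw_deg,tilt=0.):   # tool y at yaw (world), z down; tilt: about tool y, deg
    y=np.array([np.cos(np.radians(yaw_deg)),np.sin(np.radians(yaw_deg)),0]);z=np.array([0,0,-1.])
    return Ro.from_matrix(np.c_[np.cross(y,z),y,z])*Ro.from_euler('y',tilt,degrees=True)
def go(*tg):   # list of (pos,Rot): print shift & turn units, relative to the measured pose
    s=monitor.get_state();R0=Ro.from_quat(s["tcp_rot"]);p0=s["eef_pos"]
    print("t",round(s["time"],2),"p",p0.round(4),"open",round(s["opening"],3),"ff",round(s["finger_force"],1),"F",s["contact_force"].round(1),"q",s["qpos"].round(2))
    for p,R in tg: print((R0.inv().apply(np.array(p)-p0)/.4).round(4).tolist(),((R0.inv()*R).as_rotvec()/np.pi).round(4).tolist(), "dist",np.linalg.norm(p-p0).round(3))
E
python3 - <<'E'
from h import *
go(([.476,.2365,.22],Rt(-7.5)),([.476,.2365,.083],Rt(-7.5)))
E
```

```text
t 0.1 p [0.1495 0.6576 0.249 ] open 0.997 ff 0.0 F [-0.2 -0.4 -1. ] q [ 1.2   0.29  1.58  0.    1.28 -0.15]
[-1.0295, -0.8453, 0.074] [-0.0006, 0.0004, 0.4704] dist 0.534
[-1.0296, -0.8446, 0.4165] [-0.0006, 0.0004, 0.4704] dist 0.558
```

```bash
python3 -m handwheel '[[-0.9,-0.74,0.065,0,0,0.47,1],[-0.9,-0.74,0.065,0,0,0.47,1],[-0.9,-0.74,0.065,0,0,0.47,1],[-0.9,-0.74,0.065,0,0,0.47,1],[-0.9,-0.74,0.065,0,0,0.47,1],[-0.9,-0.74,0.065,0,0,0.47,1],[-0.9,-0.74,0.065,0,0,0.47,1],[-0.9,-0.74,0.065,0,0,0.47,1],[-0.9,-0.74,0.065,0,0,0.47,1],[-0.9,-0.74,0.065,0,0,0.47,1]]' 40
python3 - <<'E'
from h import *
go(([.476,.2365,.20],Rt(-7.5)))
E
```

```text
time: 1.35
eef_pos: [0.4346, 0.29, 0.224]
tcp_rot: [0.751, 0.66, -0.0, -0.0]
contact_force: [0.5, 0.2, 1.1]
opening: 1.002
finger_force: 0.0
t 1.35 p [0.4346 0.29   0.224 ] open 1.002 ff 0.0 F [0.5 0.2 1.1] q [ 0.39 -0.03  1.97  0.    1.2   0.52]
[-0.1194, 0.1198, 0.0599] [-0.0003, 0.0, 0.0009] dist 0.072
```

```bash
python3 -m handwheel '[[-0.12,0.12,0.06,0,0,0,1],[-0.12,0.12,0.06,0,0,0,1],[-0.12,0.12,0.06,0,0,0,1],[-0.12,0.12,0.15,0,0,0,1],[-0.12,0.12,0.25,0,0,0,1],[-0.12,0.12,0.32,0,0,0,1],[-0.12,0.12,0.352,0,0,0,1],[-0.12,0.12,0.352,0,0,0,1],[-0.12,0.12,0.352,0,0,0,1]]'
python3 - <<'E'
from h import *
go(([.476,.2365,.083],Rt(-7.5)))
a=eyes.read_camera("scene")[200:300,300:440];b=eyes.read_camera("top")[170:270,110:250]
cv2.imwrite("pics/g1.png",cv2.resize(np.hstack([a,b]),None,fx=2.85,fy=2.85,interpolation=cv2.INTER_CUBIC)[:,:,::-1])
E
```

```text
time: 2.48
eef_pos: [0.4775, 0.2366, 0.0852]
tcp_rot: [0.751, 0.66, 0.001, 0.001]
contact_force: [0.2, 0.6, 1.0]
opening: 1.003
finger_force: 0.0
t 2.48 p [0.4775 0.2366 0.0852] open 1.003 ff 0.0 F [0.2 0.6 1. ] q [0.27 0.18 2.04 0.   0.92 0.4 ]
[-0.0007, -0.0036, 0.0054] [0.0008, -0.0004, 0.0007] dist 0.003
```

View pics/g1.png

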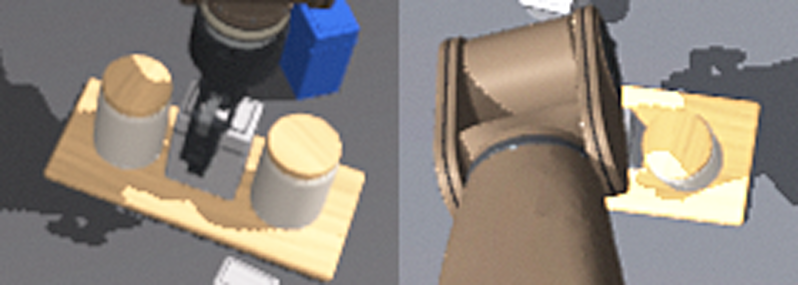

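The far finger stands centred in front of the tin's wide face, at about (205,150) in the crop, and both jars are clear. I close and lift a little.

```bash
python3 -m handwheel '[[0,0,0,0,0,0,0.3],[0,0,0,0,0,0,0],[0,0,0,0,0,0,-0.4],[0,0,0,0,0,0,-0.4],[0,0,0,0,0,0,-0.4],[0,0,0,0,0,0,-0.4],[0,0,0,0,0,0,-0.4],[0,0,-0.03,0,0,0,-0.4],[0,0,-0.06,0,0,0,-0.4],[0,0,-0.06,0,0,0,-0.4]]' 40
python3 - <<'E'
from h import *
go(([.51,.0,.25],Rt(-7.5)))
E
```

```text
time: 3.82
eef_pos: [0.4773, 0.2361, 0.1088]
tcp_rot: [0.751, 0.66, 0.001, 0.001]
contact_force: [0.0, 0.8, -2.7]
opening: 0.514
finger_force: 41.1
t 3.83 p [0.4773 0.2361 0.1088] open 0.514 ff 41.1 F [ 0.   0.8 -2.7] q [ 0.27  0.14  2.03 -0.    0.97  0.4 ]
[-0.5743, 0.1582, -0.3533] [0.0008, -0.0003, 0.0004] dist 0.277
```

```bash
python3 -m handwheel '[[0,0,-0.1,0,0,0,-0.4],[0,0,-0.2,0,0,0,-0.4],[0,0,-0.29,0,0,0,-0.4],[0,0,-0.315,0,0,0,-0.4],[-0.1,0.02,-0.315,0,0,0,-0.4],[-0.22,0.04,-0.315,0,0,0,-0.4],[-0.34,0.06,-0.315,0,0,0,-0.4],[-0.46,0.085,-0.315,0,0,0,-0.4],[-0.55,0.1,-0.315,0,0,0,-0.4],[-0.58,0.108,-0.315,0,0,0,-0.4],[-0.58,0.108,-0.25,0,0,0,-0.4],[-0.58,0.108,-0.15,0,0,0,-0.4]]'
python3 - <<'E'
from h import *
go(([.49,.0,.080],Rt(-7.5)))
E
```

```text
time: 5.32
eef_pos: [0.4901, 0.0005, 0.1673]
tcp_rot: [0.751, 0.66, 0.001, 0.001]
contact_force: [-0.5, -0.3, -3.7]
opening: 0.508
finger_force: 41.8
t 5.33 p [0.4901 0.0005 0.1673] open 0.508 ff 41.8 F [-0.5 -0.3 -3.7] q [-0.21 -0.04  2.1   0.    1.08 -0.08]
[-0.0014, -0.0008, 0.2182] [0.0009, -0.0001, 0.0004] dist 0.087
```

```bash
python3 -m handwheel '[[0,0,0.08,0,0,0,-0.4],[0,0,0.15,0,0,0,-0.4],[0,0,0.19,0,0,0,-0.4],[0,0,0.205,0,0,0,-0.4],[0,0,0.205,0,0,0,-0.4],[0,0,0.205,0,0,0,-0.4]]'; for i in 1; do python3 -m handwheel '[[0,0,0.005,0,0,0,-0.4],[0,0,0.010,0,0,0,-0.4],[0,0,0.010,0,0,0,-0.4]]'; done
```

```text
time: 6.08
eef_pos: [0.4904, 0.0001, 0.0868]
tcp_rot: [0.751, 0.66, 0.001, 0.001]
contact_force: [-0.6, -0.7, -2.0]
opening: 0.51
finger_force: 41.6
time: 6.45
eef_pos: [0.4892, 0.0002, 0.0814]
tcp_rot: [0.751, 0.66, -0.0, -0.0]
contact_force: [1.0, 0.4, -2.9]
opening: 0.511
finger_force: 41.7
```

```bash
python3 -m handwheel '[[0,0,0.005,0,0,0,-0.4],[0,0,0.010,0,0,0,-0.4],[0,0,0.0140,0,0,0,-0.4],[0,0,0.014,0,0,0,-0.4]]'; python3 -m handwheel '[[0,0,0.003,0,0,0,-0.4],[0,0,0.006,0,0,0,-0.4],[0,0,0.006,0,0,0,-0.4]]'
```

```text
time: 6.95
eef_pos: [0.4892, 0.0003, 0.0757]
tcp_rot: [0.751, 0.66, -0.0, -0.0]
contact_force: [-0.3, 0.7, -2.7]
opening: 0.514
finger_force: 41.7
time: 7.32
eef_pos: [0.4893, 0.0002, 0.0734]
tcp_rot: [0.751, 0.66, -0.0, -0.0]
contact_force: [-0.1, -0.5, -2.7]
opening: 0.512
finger_force: 41.6
```

```bash
python3 -m handwheel '[[0,0,0.003,0,0,0,-0.4],[0,0,0.003,0,0,0,-0.4]]'; python3 -m handwheel '[[0,0,0.003,0,0,0,-0.4],[0,0,0.003,0,0,0,-0.4]]'
```

```text
time: 7.58
eef_pos: [0.4893, 0.0002, 0.0722]
tcp_rot: [0.751, 0.66, -0.0, -0.0]
contact_force: [-0.8, 0.0, -2.8]
opening: 0.512
finger_force: 41.6
time: 7.82
eef_pos: [0.4895, 0.0002, 0.0719]
tcp_rot: [0.751, 0.66, -0.0, -0.0]
contact_force: [-2.7, 1.2, 5.0]
opening: 0.512
finger_force: 42.1
```

```bash
python3 -m handwheel '[[0,0,0,0,0,0,0.1],[0,0,0,0,0,0,0.4],[0,0,0,0,0,0,1],[0,0,0,0,0,0,1],[0,0,0,0,0,0,1],[0,0,-0.08,0,0,0,1],[0,0,-0.2,0,0,0,1],[0,0,-0.32,0,0,0,1],[0,0,-0.38,0,0,0,1],[-0.15,0,-0.38,0,0,0,1],[-0.3,0,-0.38,0,0,0,1],[-0.4,0,-0.38,0,0,0,1]]'
python3 - <<'E'
from h import *
S=eyes.read_camera("scene");T=eyes.read_camera("top")
print(proj("scene",[.4895,0,.1]),proj("top",[.4895,0,.1]))
u,v=proj("scene",[.4895,0,.05]).astype(int);a=S[v-45:v+45,u-60:u+60]
u,v=proj("top",[.4895,0,.05]).astype(int);b=T[v-45:v+45,u-60:u+60];print(u,v)
cv2.imwrite("pics/p1.png",cv2.resize(np.hstack([a,b]),None,fx=3.3,fy=3.3,interpolation=cv2.INTER_CUBIC)[:,:,::-1])
go(([.4895,0,.2],Rt(-97.5)))
E
```

```text
time: 9.32
eef_pos: [0.4682, -0.1605, 0.2234]
tcp_rot: [0.752, 0.659, 0.0, 0.0]
contact_force: [-0.0, 0.0, -0.1]
opening: 1.001
finger_force: 0.0
[283.61039379 222.02685679] [271.25479641 212.43893761]
271 215
t 9.43 p [ 0.4682 -0.1616  0.2233] open 0.998 ff 0.0 F [-0.9  1.3 -0.1] q [-0.54 -0.09  2.04 -0.    1.2  -0.4 ]
[0.4076, -0.0015, 0.0577] [0.0004, 0.0002, 0.4989] dist 0.165
```

View pics/p1.png

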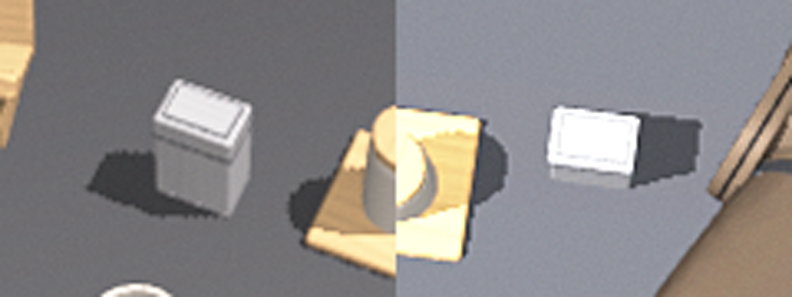

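The tin stands upright and released on the bare worktop, with its lid near (207,125) in the left half and (595,138) in the right. I measure its centre and yaw.

```bash
python3 - <<'E'
from h import *
T=eyes.read_camera("top");g=T.min(2).astype(int)[195:240,245:300]
for th in(150,175,200):
  for a,ce,m in blobs(g>th,80):
    r=cv2.minAreaRect((np.argwhere(m)[:,::-1]+[245,195]).astype(np.float32));w=np.array([onplane("top",p,.1) for p in cv2.boxPoints(r)])
    e1=w[1]-w[0];e2=w[2]-w[1];print(th,a,w.mean(0).round(4),[(np.hypot(*e[:2]).round(4),np.degrees(np.arctan2(e[1],e[0])).round(1)) for e in(e1,e2)])
E
```

```text
150 573 [0.4837 0.0038 0.1   ] [(np.float64(0.0597), np.float64(-5.6)), (np.float64(0.0683), np.float64(-96.1))]
175 461 [0.4906 0.0027 0.1   ] [(np.float64(0.0457), np.float64(-5.6)), (np.float64(0.067), np.float64(-96.1))]
200 453 [0.4907 0.0025 0.1   ] [(np.float64(0.0451), np.float64(-6.0)), (np.float64(0.0667), np.float64(-96.5))]
```

```bash
python3 - <<'E'
from h import *
go(([.49,.0025,.2],Rt(-97.5)),([.49,.0025,.076],Rt(-97.5)))
E
python3 -m handwheel '[[0.1,0,0,0,0,0.06,1],[0.2,0,0,0,0,0.12,1],[0.3,0,0,0,0,0.18,1],[0.4,0,0,0,0,0.24,1],[0.414,0,0,0,0,0.3,1],[0.414,0,0,0,0,0.36,1],[0.414,0,0,0,0,0.42,1],[0.414,0,0,0,0,0.48,1],[0.414,0,0.05,0,0,0.499,1],[0.414,0,0.05,0,0,0.499,1],[0.414,0,0.05,0,0,0.499,1]]'
python3 - <<'E'
from h import *
go(([.49,.0025,.2],Rt(-97.5)),([.49,.0025,.076],Rt(-97.5)))
E
```

```text
t 9.47 p [ 0.4684 -0.1599  0.2231] open 0.999 ff 0.0 F [ 0.2 -0.8 -0.1] q [-0.53 -0.09  2.04  0.    1.2  -0.4 ]
[0.4096, -0.0003, 0.0578] [-0.0001, -0.0, 0.4993] dist 0.165
[0.4095, -0.0002, 0.3678] [-0.0001, -0.0, 0.4993] dist 0.22
time: 10.85
eef_pos: [0.4901, 0.0064, 0.2035]
tcp_rot: [0.998, -0.062, 0.0, -0.0]
contact_force: [-0.8, -0.2, 0.5]
opening: 1.005
finger_force: 0.0
t 10.85 p [0.4901 0.0064 0.2035] open 1.005 ff 0.0 F [-0.8 -0.2  0.5] q [-0.19 -0.08  2.07  0.    1.16  1.5 ]
[0.0009, 0.0098, 0.0088] [-0.0001, -0.0001, 0.002] dist 0.005
[0.0009, 0.0098, 0.3188] [-0.0001, -0.0001, 0.002] dist 0.128
```

```bash
python3 -m handwheel '[[0,0.009,0,0,0,0.001,1],[0,0.009,0.06,0,0,0.001,1],[0,0.009,0.13,0,0,0.001,1],[0,0.009,0.19,0,0,0.001,1],[0,0.009,0.25,0,0,0.001,1],[0,0.009,0.29,0,0,0.001,1],[0,0.009,0.315,0,0,0.001,1],[0,0.009,0.315,0,0,0.001,1],[0,0.009,0.315,0,0,0.001,1]]'
python3 - <<'E'
from h import *
go(([.49,.0025,.076],Rt(-97.5)))
a=eyes.read_camera("scene")[150:270,215:355]
cv2.imwrite("pics/g2.png",cv2.resize(a,None,fx=4,fy=4,interpolation=cv2.INTER_CUBIC)[:,:,::-1])
E
```

```text
time: 11.98
eef_pos: [0.4904, 0.0021, 0.078]
tcp_rot: [0.998, -0.065, 0.001, 0.0]
contact_force: [-0.1, 0.0, -0.3]
opening: 1.004
finger_force: 0.0
t 11.97 p [0.4904 0.0021 0.078 ] open 1.004 ff 0.0 F [-0.1  0.  -0.3] q [-0.2   0.1   2.14 -0.    0.9   1.5 ]
[-0.0011, -0.001, 0.005] [0.0, -0.0005, 0.0004] dist 0.002
```

View pics/g2.png

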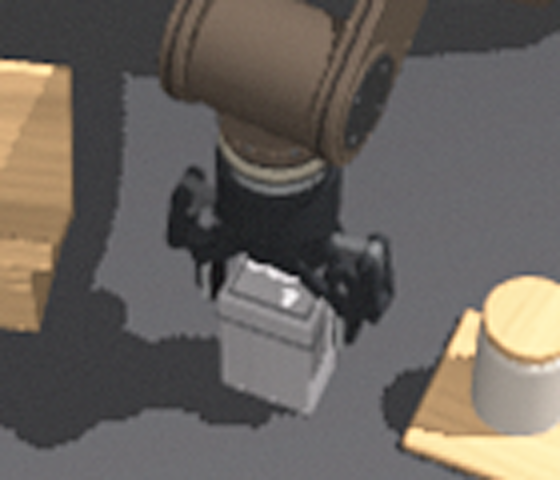

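The fingers straddle the narrow ends, at (205,260) and (345,300) in the crop, so I grip.

```bash
python3 -m handwheel '[[0,0,0,0,0,0,0.8],[0,0,0,0,0,0,0.6],[0,0,0,0,0,0,0.4],[0,0,0,0,0,0,0.2],[0,0,0,0,0,0,0.2],[0,0,0,0,0,0,0.2],[0,0,0,0,0,0,0.2],[0,0,0,0,0,0,0.2]]' 60
python3 - <<'E'
from h import *
go(([.49,.0025,.076],Rt(-97.5)))
E
```

```text
time: 13.02
eef_pos: [0.4903, 0.0019, 0.0779]
tcp_rot: [0.998, -0.065, 0.001, 0.0]
contact_force: [-0.9, -1.5, 5.4]
opening: 0.765
finger_force: 67.4
t 13.03 p [0.4903 0.0019 0.0779] open 0.765 ff 67.4 F [-0.9 -1.5  5.4] q [-0.2   0.1   2.14 -0.    0.9   1.5 ]
[-0.001, -0.0014, 0.0047] [0.0001, -0.0005, 0.0005] dist 0.002
```

```bash
cat >> h.py <<'E'
YS=9.75; O=np.array([.4855,-.265,.07]); c_,s_=np.cos(np.radians(YS)),np.sin(np.radians(YS)); C18,S18=np.cos(np.radians(18)),np.sin(np.radians(18))
ex=np.array([C18*c_,C18*s_,S18]);ey=np.array([-s_,c_,0]);ez=np.array([-S18*c_,-S18*s_,C18]);RS=Rt(-90+YS,18)
def sh(x,y,z): return O+x*ex+y*ey+z*ez
E
python3 - <<'E'
from h import *
print(RS.as_matrix()-np.c_[ex,-ey,-ez])
go((sh(0,0,.21),RS),(np.array([.47,-.1,.30]),RS))
E
python3 -m handwheel '[[0,0,-0.03,0,0,0,0.2],[0,0,-0.1,0,0,0,0.2],[0,0,-0.2,0,0,0,0.2],[0,0,-0.3,0,0,0,0.2],[0,0,-0.4,0,0,0,0.2],[0,0,-0.5,0,0,0,0.2],[0,0,-0.55,0,0,0,0.2],[0,0,-0.55,0,0,0,0.2]]'
python3 - <<'E'
from h import *
go((sh(0,0,.215),RS))
E
```

```text
[[ 3.33066907e-16  1.94289029e-16  1.11022302e-16]
 [ 1.94289029e-16 -2.22044605e-16  6.24500451e-17]
 [ 1.11022302e-16  3.46944695e-18 -2.22044605e-16]]
t 13.03 p [0.4903 0.0019 0.0779] open 0.765 ff 67.4 F [-0.9 -1.5  5.4] q [-0.2   0.1   2.14 -0.    0.9   1.5 ]
[-0.0801, 0.7113, -0.4794] [0.0152, 0.0988, -0.0945] dist 0.345
[-0.0166, 0.2594, -0.5552] [0.0152, 0.0988, -0.0945] dist 0.245
time: 14.02
eef_pos: [0.4898, 0.0024, 0.2983]
tcp_rot: [0.998, -0.065, 0.001, -0.0]
contact_force: [-0.2, 0.8, -2.9]
opening: 0.767
finger_force: 67.2
t 14.03 p [0.4898 0.0024 0.2983] open 0.767 ff 67.2 F [-0.2  0.8 -2.9] q [-0.2  -0.17  1.97  0.    1.34  1.5 ]
[-0.0833, 0.7133, 0.0592] [0.015, 0.0985, -0.0946] dist 0.288
```

```bash
python3 -m handwheel '[[-0.01,0.08,0,0.003,0.02,-0.02,0.2],[-0.02,0.18,0,0.006,0.04,-0.04,0.2],[-0.03,0.28,0,0.009,0.06,-0.06,0.2],[-0.045,0.38,0,0.012,0.08,-0.08,0.2],[-0.055,0.48,0,0.015,0.0985,-0.0945,0.2],[-0.065,0.58,0,0.015,0.0985,-0.0945,0.2],[-0.075,0.67,0,0.015,0.0985,-0.0945,0.2],[-0.083,0.713,0.02,0.015,0.0985,-0.0945,0.2],[-0.083,0.713,0.059,0.015,0.0985,-0.0945,0.2],[-0.083,0.713,0.059,0.015,0.0985,-0.0945,0.2],[-0.083,0.713,0.059,0.015,0.0985,-0.0945,0.2]]'
python3 - <<'E'
from h import *
go((sh(0,0,.215),RS),(sh(0,0,.1),RS))
S=eyes.read_camera("scene")[90:240,120:270];T=eyes.read_camera("top")[150:300,300:450]
cv2.imwrite("pics/a1.png",cv2.resize(np.hstack([S,T]),None,fx=2.66,fy=2.66,interpolation=cv2.INTER_CUBIC)[:,:,::-1])
E
```

```text
time: 15.4
eef_pos: [0.42, -0.2752, 0.2729]
tcp_rot: [0.984, 0.084, 0.154, -0.014]
contact_force: [0.5, -0.2, -2.7]
opening: 0.77
finger_force: 67.8
t 15.4 p [ 0.42   -0.2752  0.2729] open 0.77 ff 67.8 F [ 0.5 -0.2 -2.7] q [-0.91 -0.23  2.09  0.3   1.16  0.38]
[0.0008, 0.0026, -0.004] [-0.0006, 0.0009, 0.0001] dist 0.002
[0.0016, 0.0032, 0.2835] [-0.0006, 0.0009, 0.0001] dist 0.113
```

View pics/a1.png

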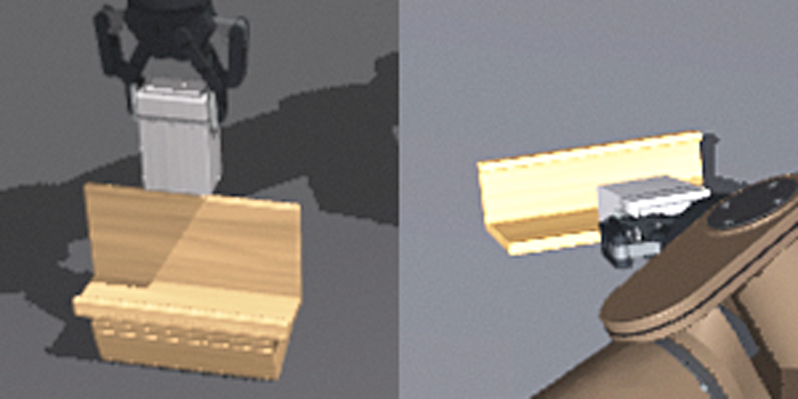

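The tin hangs upright over the shelf, aligned with the rack (left crop, base edge from (143,190) to (213,195)). I lower it a bit toward the lip side and watch the forces.

```bash
python3 -m handwheel '[[0.006,0.003,0,0,0,0,0.2],[0.006,0.003,0.03,0,0,0,0.2],[0.006,0.003,0.06,0,0,0,0.2],[0.006,0.003,0.08,0,0,0,0.2],[0.006,0.003,0.08,0,0,0,0.2]]';python3 -m handwheel '[[0,0,0.03,0,0,0,0.2],[0,0,0.06,0,0,0,0.2],[0,0,0.1,0,0,0,0.2],[0,0,0.14,0,0,0,0.2],[0,0,0.17,0,0,0,0.2],[0,0,0.196,0,0,0,0.2],[0,0,0.196,0,0,0,0.2],[0,0,0.196,0,0,0,0.2]]'
python3 - <<'E'
from h import *
go((sh(0,0,.1),RS))
s=monitor.get_state();print("shelf coords",(np.c_[ex,ey,ez].T@(s["eef_pos"]-O)).round(4),"F",(np.c_[ex,ey,ez].T@s["contact_force"]).round(1))
E
```

```text
time: 16.12
eef_pos: [0.4317, -0.2749, 0.2423]
tcp_rot: [0.984, 0.084, 0.154, -0.015]
contact_force: [-0.4, -0.4, -3.6]
opening: 0.765
finger_force: 67.9
time: 17.12
eef_pos: [0.4559, -0.2717, 0.1697]
tcp_rot: [0.984, 0.084, 0.155, -0.013]
contact_force: [0.2, -0.1, -2.1]
opening: 0.761
finger_force: 67.9
t 17.12 p [ 0.4559 -0.2717  0.1697] open 0.761 ff 67.9 F [ 0.2 -0.1 -2.1] q [-0.85 -0.05  2.13  0.33  0.93  0.37]
[-0.005, -0.0039, 0.0104] [0.0001, 0.0006, -0.0001] dist 0.005
shelf coords [ 0.002  -0.0015  0.1041] F [-0.4 -0.1 -2.1]
```

```bash
cat > f.py <<'E'
from h import *
s=monitor.get_state();M=np.c_[ex,ey,ez].T;print("sh",(M@(s["eef_pos"]-O)*1000).round(1),"F",(M@s["contact_force"]).round(1),"M",(M@s["wrist_torque"]).round(2))
E
python3 -m handwheel '[[-0.003,0,0,0,0,0,0.2],[-0.006,0,0,0,0,0,0.2],[-0.008,0,0,0,0,0,0.2],[-0.008,0,0,0,0,0,0.2]]' >/dev/null;python3 f.py
python3 -m handwheel '[[-0.002,0,0,0,0,0,0.2],[-0.0025,0,0,0,0,0,0.2],[-0.0025,0,0,0,0,0,0.2]]'>/dev/null;python3 f.py
python3 -m handwheel '[[-0.002,0,0,0,0,0,0.2],[-0.0025,0,0,0,0,0,0.2],[-0.0025,0,0,0,0,0,0.2]]'>/dev/null;python3 f.py
python3 -m handwheel '[[-0.002,0,0,0,0,0,0.2],[-0.0025,0,0,0,0,0,0.2],[-0.0025,0,0,0,0,0,0.2]]'>/dev/null;python3 f.py
```

```text
sh [ -1.6  -1.2 103.8] F [-0.7  0.3 -3.3] M [ 0.02  0.28 -0.06]
sh [ -2.5  -1.2 103.8] F [ 0.1  0.4 -1.9] M [-0.02  0.3   0.01]
sh [ -3.5  -1.2 103.7] F [-1.4  0.  -1.5] M [-0.03  0.28  0.04]
sh [ -4.4  -1.2 103.8] F [-1.  -0.8 -2.6] M [0.06 0.24 0.01]
```

```bash

python3 -m handwheel '[[-0.002,0,0,0,0,0,0.2],[-0.0025,0,0,0,0,0,0.2],[-0.0025,0,0,0,0,0,0.2]]'>/dev/null;python3 f.py
python3 -m handwheel '[[-0.002,0,0,0,0,0,0.2],[-0.0025,0,0,0,0,0,0.2],[-0.0025,0,0,0,0,0,0.2]]'>/dev/null;python3 f.py
python3 -m handwheel '[[-0.002,0,0,0,0,0,0.2],[-0.0025,0,0,0,0,0,0.2],[-0.0025,0,0,0,0,0,0.2]]'>/dev/null;python3 f.py
```

```text
sh [ -4.7  -1.3 103.9] F [ 4.3  0.4 -4.6] M [ 0.02 -0.55 -0.18]
sh [ -4.8  -1.3 104. ] F [ 6.8  0.1 -6.8] M [ 0.02 -1.05 -0.26]
sh [ -4.9  -1.4 104.2] F [10.   2.  -6.7] M [ 0.05 -1.5  -0.3 ]
```

Contact with the back board came at x ≈ -4.6 mm (true -4.0), so the map is right to within 1 mm. I back off to the middle and lower.

```bash

python3 -m handwheel '[[0.008,0,0,0,0,0,0.2],[0.015,0,0,0,0,0,0.2],[0.015,0,0,0,0,0,0.2],[0.015,0,0,0,0,0,0.2]]'>/dev/null;python3 f.py
python3 -m handwheel '[[0,0,0.01,0,0,0,0.2],[0,0,0.02,0,0,0,0.2],[0,0,0.03,0,0,0,0.2],[0,0,0.04,0,0,0,0.2],[0,0,0.045,0,0,0,0.2],[0,0,0.045,0,0,0,0.2]]'>/dev/null;python3 f.py
python3 -c "
from h import *
go((sh(-.0005,0,.078),RS))"
```

```text
sh [ -1.9  -1.2 103.6] F [ 0.   0.3 -3.1] M [0.02 0.24 0.06]
sh [-1.6 -1.1 85.5] F [-1.7 -0.9 -2.5] M [ 0.01  0.36 -0.03]
t 21.12 p [ 0.4581 -0.2708  0.1508] open 0.763 ff 68.7 F [-0.7 -1.1 -2.9] q [-0.84 -0.02  2.14  0.34  0.89  0.36]
[0.0028, -0.0028, 0.0188] [-0.0002, 0.0008, -0.0001] dist 0.008
```

Now creep down to contact.

```bash

python3 -m handwheel '[[0.0025,0,0.004,0,0.0008,0,0.2],[0.0025,0,0.008,0,0.0008,0,0.2],[0.0025,0,0.012,0,0.0008,0,0.2],[0.0025,0,0.012,0,0.0008,0,0.2]]'>/dev/null;python3 f.py
for i in 1; do python3 -m handwheel '[[0,0,0.002,0,0,0,0.2],[0,0,0.004,0,0,0,0.2],[0,0,0.004,0,0,0,0.2]]'>/dev/null;python3 f.py; done
python3 -m handwheel '[[0,0,0.0025,0,0,0,0.2],[0,0,0.0025,0,0,0,0.2]]'>/dev/null;python3 f.py
python3 -m handwheel '[[0,0,0.0025,0,0,0,0.2],[0,0,0.0025,0,0,0,0.2]]'>/dev/null;python3 f.py
```

```text
sh [-0.7 -1.1 80.8] F [-0.7 -0.3 -3.2] M [-0.05  0.34 -0.01]
sh [-0.6 -1.2 79.3] F [-0.6  0.1 -2.6] M [0.03 0.29 0.07]
sh [-0.5 -1.3 78.4] F [-1.3 -0.3 -1.6] M [0.02 0.31 0.01]
sh [-0.3 -1.4 78.4] F [-3.3  2.9  6.1] M [ 0.39  0.78 -0.01]
```

```bash

python3 -m handwheel '[[0,0,0.0015,0,0,0,0.2],[0,0,0.0015,0,0,0,0.2]]'>/dev/null;python3 f.py
python3 -m handwheel '[[0,0,0,0,0,0,0.55],[0,0,0,0,0,0,0.65],[0,0,0,0,0,0,1],[0,0,0,0,0,0,1],[0,0,0,0,0,0,1],[0,0,0,0,0,0,1]]'; python3 f.py
python3 - <<'E'
from h import *
S=eyes.read_camera("scene")[120:240,130:270]
cv2.imwrite("pics/r1.png",cv2.resize(S,None,fx=4,fy=4,interpolation=cv2.INTER_CUBIC)[:,:,::-1])
E
```

```text
sh [-0.3 -1.4 78.4] F [-5.4  3.9 10.5] M [ 0.63  0.91 -0.07]
time: 23.5
eef_pos: [0.4618, -0.2703, 0.1428]
tcp_rot: [0.984, 0.084, 0.156, -0.013]
contact_force: [-0.1, 0.4, 0.5]
opening: 0.998
finger_force: 0.0
sh [-0.5 -1.2 76.7] F [0.1 0.4 0.4] M [ 0.04  0.15 -0.01]
```

View pics/r1.png

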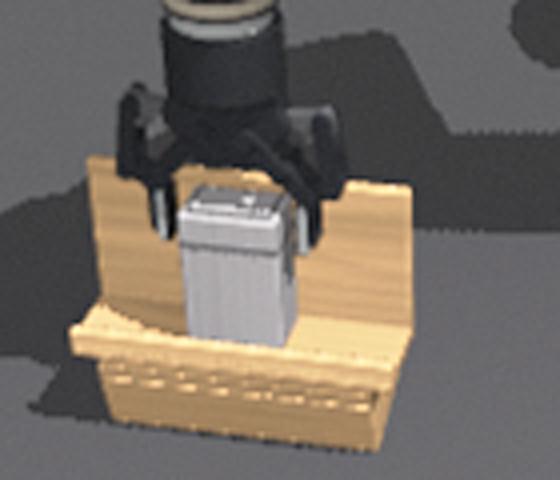

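The tin is released and stands on the shelf, with its base behind the lip near (240,340) and the fingers clear on both ends. I retract along the tool axis and move aside.

```bash

python3 -m handwheel '[[0,0,-0.04,0,0,0,1],[0,0,-0.1,0,0,0,1],[0,0,-0.18,0,0,0,1],[0,0,-0.28,0,0,0,1],[0,0,-0.38,0,0,0,1],[0,-0.1,-0.4,0,0,0,1],[0,-0.25,-0.4,0,0,0,1],[0,-0.4,-0.4,0,0,0,1],[0,-0.5,-0.4,0,0,0,1],[0,-0.5,-0.4,0,0,0,1]]'
python3 - <<'E'
from h import *
S=eyes.read_camera("scene");T=eyes.read_camera("top")
a=cv2.resize(S[150:240,140:250],None,fx=3.6,fy=3.6,interpolation=cv2.INTER_CUBIC);b=cv2.resize(T,(400,300));c=cv2.resize(S,(400,300))
d=cv2.resize(T[180:262,320:440],(400,273),interpolation=cv2.INTER_CUBIC)
o=np.zeros((600,800,3),np.uint8);o[:324,:396]=a;o[:300,400:]=b;o[300:,400:]=c;o[327:,:400]=d
cv2.imwrite("pics/f1.png",o[:,:,::-1])
E
```

```text
time: 24.8
eef_pos: [0.3788, -0.0797, 0.2963]
tcp_rot: [0.984, 0.086, 0.157, -0.013]
contact_force: [-0.5, -0.2, 0.3]
opening: 1.001
finger_force: 0.0
```

View pics/f1.png

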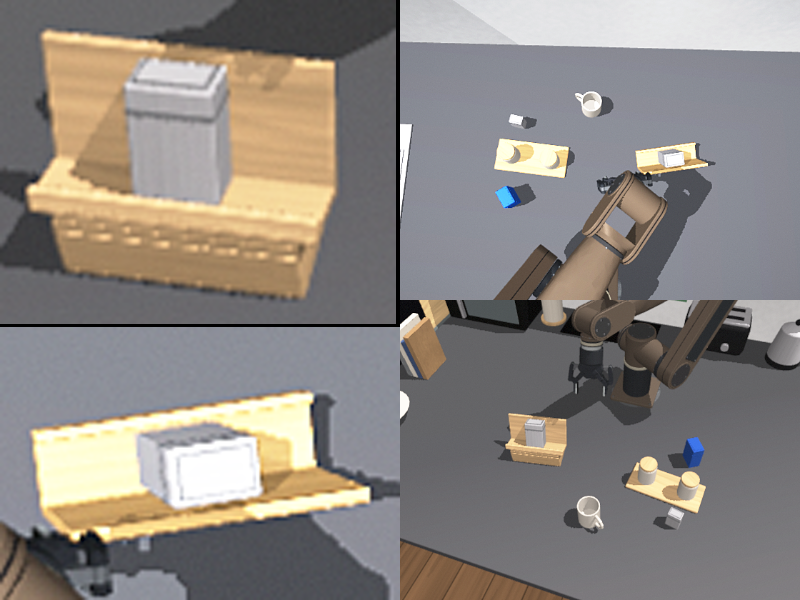

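The tin stands flat on the shelf, lid up, with its long side along the shelf between back board and lip (upper-left crop, about (178,130)). The jars and mug are in place and the arm is clear, so I hand the job in.

```bash
python3 -c "
from plant import ctrl
print(ctrl.sign_off())"
```

```text
the job is handed in; nothing more can be done
None
```

The tin was stood on the bare worktop and let go, then taken by its narrow ends and set on the sloped shelf, and the job was handed in at about 25 s; the last pictures show the tin flat on the shelf and the jars and mug in place, but no verdict came back.

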